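Fetch the bottom hub from a stack of flanged winch parts

TASK

The large flanged hub at the bottom of the stack on the round wooden storage stand is needed on the square assembly fixture: first clear the two parts lying on top of it into the shallow tray, both standing flange down, then seat the large hub flange down and fully home on the fixture's spigot. After that put the other two back on the storage stand's spigot, flange down and fully home, medium hub first and the small end cap on top of it. Lower the parts into place instead of dropping them, do not tip them over, and leave the tin, carabiner, screwdriver and tape roll lying where they are.

Things in the scene. Friction and masses are not known exactly. Their poses are not given: they have to be found in the camera images.
- big_hub: large flanged hub, bright aluminium, about 250 g: round flange 110 mm across and 8 mm thick below, round boss 48 mm across above it, total height 22 mm, through bore 28 mm across. Origin: centre of the underside of the flange, z up along the bore. At the start it is the lowest of the stack on the storage stand, its flange rim showing all round. Grip it by the boss.
- mid_hub: medium flanged hub, dark grey steel, about 300 g: flange 86 mm across and 6 mm thick below, boss 42 mm across above it, total height 20 mm, bore 28 mm across. Origin: centre of the underside of the flange, z up along the bore. At the start it lies on the large hub.
- end_cap: small flanged end cap, black plastic, about 50 g: flange 62 mm across and 6 mm thick below, boss 36 mm across above it, total height 18 mm, bore 28 mm across. Origin: centre of the underside of the flange, z up along the bore. At the start it is on top of the stack.
- store_seat (a point): storage stand, fixed: round wooden base 120 mm across and 20 mm high with an upright steel spigot in its centre, 22 mm across, 54 mm tall above the base, its top 6 mm tapering to 14 mm across. This point: centre of the base's top face, where the spigot rises (z up); the lowest part's underside rests at this height.
- fixture_seat (a point): assembly fixture, fixed: square blue plate 130 by 130 mm and 12 mm high, with a round steel seat 90 mm across and 4 mm high on it and a short upright steel spigot in the centre, 22 mm across, 24 mm tall above the seat, its top 6 mm tapering to 14 mm across; empty at the start. This point: centre of the seat's top face (z up); a seated part's underside rests at this height.
- tray: shallow open grey plastic tray, fixed, 140 by 250 mm outside (short side along its x, long side along its y) and 18 mm high, walls and floor 4 mm thick, empty at the start. Origin: centre of its underside on the table.
- tin: bystander: small blue tin with a steel lid, 38 mm across and 34 mm high, standing near the storage stand. Origin: centre of its underside.
- carabiner: bystander: aluminium carabiner with a red sleeve lying flat, about 115 by 58 mm (long along its x), 12 mm thick, near the tray. Origin: in the middle of the loop, on the table.
- screwdriver: bystander: screwdriver lying on the table, 190 mm long along its x. Origin: at the middle of its underside.
- tape_roll: bystander: red tape roll lying flat, 72 mm across and 24 mm high, near the fixture. Origin: centre of its underside.

How it is judged:
By the outcome, as a careful person would: the job done as asked, in the order asked, and still so for the second after the job is handed in, with the robot touching nothing.
It also fails if it takes over 122 s, if anything falls off the work surface, if the arm or the gripper's body presses on something with over 40 N, if the wrist force passes 120 N, or if a joint passes its speed limit or range.

ROBOT

A 6-joint arm with a two-finger parallel gripper is mounted at the origin on the work surface. World frame = base frame: x ahead of the robot, y to its left, z up, the work surface at z = 0. Lengths are in m, angles in rad, forces in N, time in s.
With the tool pointing down it reaches from about 0.375 to 0.9 m from the base axis. Payload 3.1 kg.
Tool frame: the origin (TCP) lies midway between the tips of the shut fingers; the grasp point (between the pads) lies robot.grip_depth behind it (robot.grip_depth is the distance from the TCP to the grasp point, in m); z points along the fingers, y is the line along which they close (so a half turn about z gives the same grasp; the last joint's range is limited). The gripper opens to 87 mm and grips with 3 to 60 N. Pads are 19 mm wide; open, the fingers measure 117 mm over their backs; the gripper's body (75 mm by 190 mm) begins 51 mm behind the grasp point.
Start: joints at [1.139, 0.527, 1.433, -0, 1.181, -0.178], TCP at [0.156, 0.605, 0.223] pointing down, gripper open.
Joint ranges: [-3.08, 3.08], [-0.75, 2.2], [0.22, 2.44], [-1.43, 4.57], [0, 2.65], [-2.85, 2.85]. Speed limits (rad/s): [2.79, 2.79, 3.14, 3.14, 3.14, 3.14].

INTERFACE

Orientations are given as a unit quaternion [x, y, z, w].
In Python, from rig import robot gives the robot as it stands.
- The arm moves only by the tool creep_tool, called after "Call:" as name(argument=value, ...) on one line, values as JSON. Schema: {"type":"object","properties":{"rows":{"type":"array","items":{"type":"number"},"minItems":4,"maxItems":80},"aperture":{"type":"number"},"grip_n":{"type":"number"},"only":{"type":"string"},"quiet":{"type":"boolean"},"lines":{"type":"string"}},"required":["rows"],"additionalProperties":false}. rows is one flat list of numbers that holds 1 to 20 rows one after another, with no inner brackets; each row has 4 numbers: dx, dy, dz in m, then a turn about the tool's z in rad; each row shifts and turns the commanded pose from where the row before left it, along the tool's axes as they then stand; what a row does not reach is not made up. A row lasts 1/12 s, in which the tool goes at most 0.0417 m and 0.125 rad, less where a joint would pass 70% of its speed; a pose out of reach is approached as far as the arm can. aperture is the finger opening in m, set as the call begins (left out keeps the last). The fingers move at their own pace and stop on an object; grip_n is the grip in N (left out, the last holds). Time passes only in rows, so rows that do not move let the fingers close. The tool returns the time, the measured TCP pose, the force, the opening and the grip force at its end. only (a regular expression) keeps the lines of the reply that match it, lines (a string "A,B") keeps lines A to B, and quiet returns only ok. Input that does not fit is refused with a message, and nothing moves.
- robot.get_obs(): the state, without advancing time (a new reading comes with each control period).
- robot.camera(name): name is "scene" or "top" or "wrist"; returns a dict with "img" (400x640x3 uint8, red, green, blue), "fx", "fy", "cx", "cy" (pixels), "k1" (the pictures are not rectified: a ray, as slopes to the right and down, at radius r is drawn at 1 + k1 r^2 times it, then the intrinsics apply), "xyz" and "attitude" of the camera in the world. Camera axes: x right, y down, z forward; pixel columns grow to the right and rows downward; lengths in m; the calibration is good to about 2 mm. A picture is of the moment at which its call begins. There is no depth.
- robot.hand_in(): hands the job in; it is judged then, once.
The state is a dict: "time": time; "q": joint angles; "joint_velocities": joint speeds; "joint_torque": joint torques, N m; "position": TCP position; "tool_rot": TCP orientation; "ft_force": force on the tool from outside, world axes, zero at the start; "moment": the same for the moment, N m; "grip_width": finger opening in m; "grip_force": force on a finger pad.
Only numpy, scipy, OpenCV 4.12 (cv2) and the standard library are available. Lean on these libraries where they do the work, as an engineer would, in place of code of your own. Each camera call takes 0.05 s, during which the arm holds its last target. There are 200 camera calls.

## Working session

There is one attempt and no reset: what is moved stays moved. The work goes in short steps, Python scripts to look and compute and a tool call to move; the robot and the scene stay as the last step left them, time stands still between calls to the robot, and variables do not carry over. Pictures are saved under pics/ and viewed, at most 14 in all, crops included, and the job is handed in when it is done.

```bash
mkdir -p pics; ls
```

Run:
```python
from rig import robot
import cv2
print(robot.get_obs(), robot.grip_depth)
for n in ("top","scene"):
    c=robot.camera(n); cv2.imwrite(f"pics/{n}0.png",c["img"][:,:,::-1]); print({k:v for k,v in c.items() if k!="img"})
```

```text
pics
{'time': 0.0, 'q': array([ 1.13953295e+00,  5.28452993e-01,  1.43387593e+00,  1.54913421e-05,
        1.18139934e+00, -1.78500207e-01]), 'joint_velocities': array([-0.000159  ,  0.001303  ,  0.00145072,  0.00047205,  0.0008706 ,
        0.00118707]), 'joint_torque': array([-4.05590499e-04, -4.40044641e+01, -1.76587307e+01,  6.31407439e-02,
        5.83623501e-02, -1.68936181e-04]), 'position': array([0.15596217, 0.60448567, 0.22158812]), 'tool_rot': array([ 1.26048271e-01,  9.92023535e-01, -1.01641066e-03, -3.27366597e-04]), 'ft_force': array([ 1.03103991, -0.58973758,  0.36016854]), 'moment': array([-0.01072141, -0.00772008,  0.01307535]), 'grip_force': 0.0, 'grip_width': 0.08709053251480464} 0.0187
{'fx': 401.5981689240902, 'fy': 401.5981689240902, 'cx': 317.54485920345877, 'cy': 200.66547152957742, 'k1': -0.09009170223507171, 'xyz': array([0.43485286, 0.03484419, 1.20830578]), 'attitude': array([-0.70282124,  0.70991417, -0.03257121,  0.03167458])}
{'fx': 395.7379639803713, 'fy': 395.7379639803713, 'cx': 320.60614166711287, 'cy': 204.4509389450738, 'k1': -0.06791693272110118, 'xyz': array([1.02396294, 0.04896855, 0.77265277]), 'attitude': array([ 0.65974061,  0.69117302, -0.21179533, -0.205341  ])}
```

View pics/top0.png

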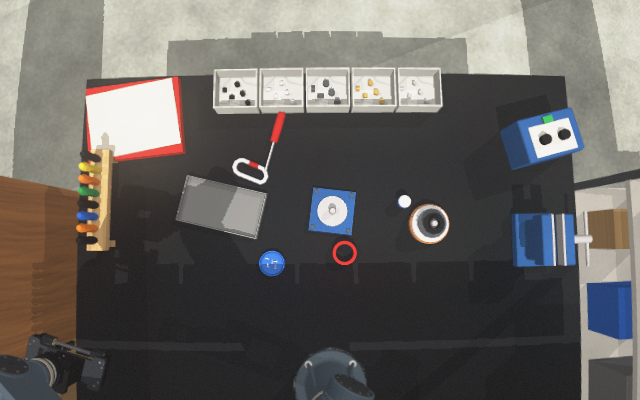

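View pics/scene0.png

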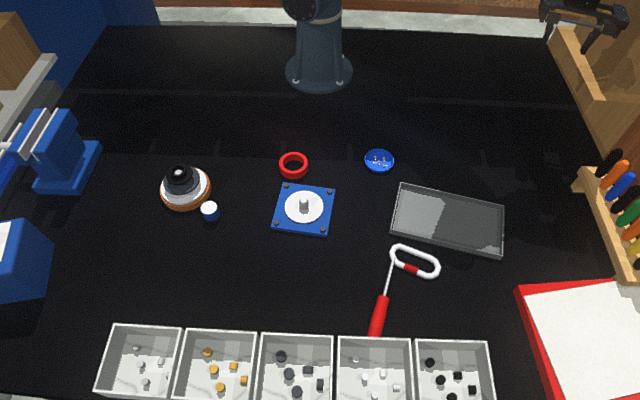

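Create h.py:
```python
import numpy as np, cv2
from rig import robot
from scipy.spatial.transform import Rotation as R
def K(c): return np.array([[c["fx"],0,c["cx"]],[0,c["fy"],c["cy"]],[0,0,1]])
def D(c): return np.array([c["k1"],0,0,0,0.])
def world(c,px,z):
    p=cv2.undistortPoints(np.array(px,float).reshape(-1,1,2),K(c),D(c)).reshape(-1,2)
    d=R.from_quat(c["attitude"]).apply(np.c_[p,np.ones(len(p))])
    return c["xyz"]+d*((z-c["xyz"][2])/d[:,2])[:,None]
def pix(c,P):
    r=R.from_quat(c["attitude"]).inv()
    P=r.apply(np.array(P,float).reshape(-1,3)-c["xyz"])
    return cv2.projectPoints(P,np.zeros(3),np.zeros(3),K(c),D(c))[0].reshape(-1,2)
def circ(x,y,z,rad,n=60):
    t=np.linspace(0,2*np.pi,n); return np.c_[x+rad*np.cos(t),y+rad*np.sin(t),0*t+z]
def crop(img,x,y,w,h,s): return cv2.resize(img[y:y+h,x:x+w],None,fx=s,fy=s,interpolation=cv2.INTER_CUBIC)
def tool(p):  # world displacement target -> tool axes from measured pose
    o=robot.get_obs(); return R.from_quat(o["tool_rot"]).inv().apply(np.array(p)-o["position"])
```

Run:
```python
from h import *
t=robot.camera("top"); s=robot.camera("scene")
a=crop(t["img"],388,184,80,60,5);b=crop(s["img"],150,160,80,60,5)
c=crop(t["img"],300,180,80,60,5);d=crop(s["img"],264,176,80,60,5)
cv2.imwrite("pics/c1.png",np.vstack([np.hstack([a,b]),np.hstack([c,d])])[:,:,::-1])
for n,c,px,z in [("tray",t,[(185,175),(268,193),(260,239),(176,220)],.018),("traysc",s,[(401,183),(505,208),(501,257),(390,228)],.018),
 ("fix",t,[(332,210)],.04),("fixs",s,[(304,199)],.04),("plate",t,[(314,187),(356,191),(352,235),(309,231)],.012),("base",t,[(429,223)],.028),("spig",t,[(434,223)],.074),("tin",t,[(404,201)],.034),("tape",t,[(344,252)],.024),("carab",t,[(251,170)],.01)]:
    w=world(c,px,z); print(n,w.round(4)[:,:2].tolist(),w.mean(0).round(4)[:2])
```

```text
tray [[0.6253, 0.4329], [0.5678, 0.1805], [0.4312, 0.2041], [0.4894, 0.4576]] [0.5284 0.3188]
traysc [[0.4375, 0.2195], [0.4986, 0.4597], [0.6274, 0.4231], [0.5652, 0.1862]] [0.5322 0.3221]
fix [[0.5136, -0.009]] [ 0.5136 -0.009 ]
fixs [[0.5112, -0.0086]] [ 0.5112 -0.0086]
plate [[0.5852, 0.043], [0.5718, -0.0829], [0.4404, -0.0686], [0.4536, 0.0591]] [ 0.5127 -0.0124]
base [[0.4728, -0.2963]] [ 0.4728 -0.2963]
spig [[0.4711, -0.2978]] [ 0.4711 -0.2978]
tin [[0.5383, -0.2221]] [ 0.5383 -0.2221]
tape [[0.3908, -0.0433]] [ 0.3908 -0.0433]
carab [[0.6392, 0.2332]] [0.6392 0.2332]
```

View pics/c1.png

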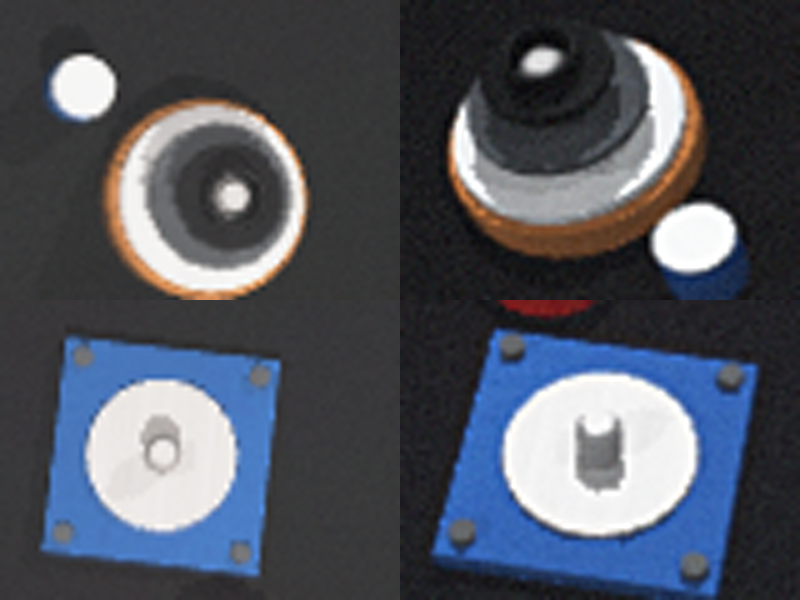

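The top picture shows the stack's flange disc centred near pixel (429, 223) and its spigot tip at (434, 223). The fixture disc is at (332, 211), the tin at (404, 201), and the tray is around (222, 207). I'll go over the fixture first, so the wrist camera can refine its position.

Call:
creep_tool(rows=[-0.0125, -0.0127, 0, 0, -0.0249, -0.0253, 0, 0, -0.0249, -0.0253, 0, 0, -0.0249, -0.0253, 0, 0, -0.0249, -0.0253, 0, 0, -0.0249, -0.0253, 0, 0, -0.0249, -0.0253, 0, 0, -0.0249, -0.0253, 0, 0, -0.0249, -0.0253, 0, 0, -0.0249, -0.0253, 0, 0, -0.0249, -0.0253, 0, 0, -0.0249, -0.0253, 0, 0, -0.0249, -0.0253, 0, 0, -0.0249, -0.0253, 0, 0, -0.0249, -0.0253, 0, 0, -0.0249, -0.0253, 0, 0, -0.0249, -0.0253, 0, 0, -0.0249, -0.0253, 0, 0, -0.0249, -0.0253, 0, 0, -0.0249, -0.0253, 0, 0], aperture=0.087, grip_n=20)

```text
time: 1.87
position: [0.5035, 0.0042, 0.2225]
tool_rot: [0.126, 0.992, 0.0, -0.0]
ft_force: [0.7, 0.3, -0.3]
grip_width: 0.0873
grip_force: 0.0
```

Call:
creep_tool(rows=[-0.0125, -0.0127, 0, 0, 0, 0, 0, 0, 0, 0, 0, 0, 0, 0, 0, 0])

```text
time: 2.2
position: [0.5108, -0.0087, 0.2222]
tool_rot: [0.126, 0.992, 0.0, -0.001]
ft_force: [0.4, 0.4, 0.1]
grip_width: 0.0869
grip_force: 0.0
```

Run:
```python
from h import *
c=robot.camera("wrist"); print({k:v for k,v in c.items() if k!="img"})
img=c["img"].copy()
for z,r in[(.016,.045),(.04,.007)]: cv2.polylines(img,[np.round(pix(c,circ(.5125,-.0095,z,r))).astype(int)],True,(0,255,0),1)
cv2.imwrite("pics/w1.png",img[:,:,::-1])
print(robot.get_obs()["position"])
```

```text
{'fx': 321.70837628466046, 'fy': 321.70837628466046, 'cx': 320.37078957624595, 'cy': 204.58884482132513, 'k1': -0.04594743916167156, 'xyz': array([0.44329322, 0.00864422, 0.38658581]), 'attitude': array([0.78427783, 0.60710178, 0.07873955, 0.10067665])}
[ 0.51075616 -0.00831196  0.22228127]
```

View pics/w1.png

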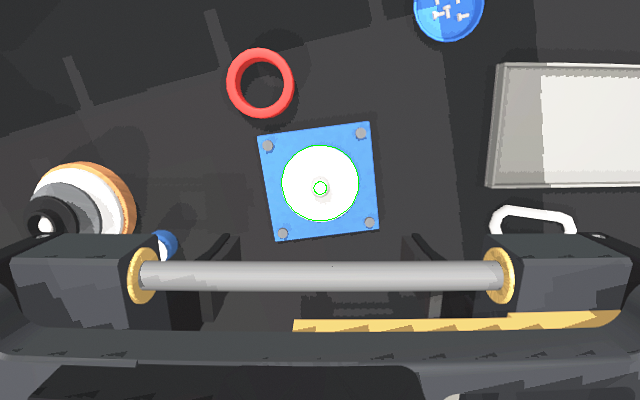

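The wrist picture shows the fixture disc at (320, 183), and my projected circle falls on it. Next I'll refine numerically with hull fits.

Add to h.py:
```python
from scipy.optimize import least_squares
def hullfit(c,roi,z,rad,guess,thr=150):
    """bright blob in roi (x,y,w,h); fit circle of known z, radius to its hull"""
    x,y,w,h=roi; im=c["img"][y:y+h,x:x+w].astype(int)
    m=((im.min(2)>thr)).astype(np.uint8)
    cs=max(cv2.findContours(m,cv2.RETR_EXTERNAL,cv2.CHAIN_APPROX_NONE)[0],key=len)
    M=cv2.moments(cv2.convexHull(cs)); ctr=np.array([M["m10"],M["m01"]])/M["m00"]+[x,y]
    def f(p):
        q=cv2.moments(pix(c,circ(p[0],p[1],z,rad)).astype(np.float32).reshape(-1,1,2))
        return np.array([q["m10"],q["m01"]])/q["m00"]-ctr
    s=least_squares(f,guess,diff_step=1e-3); A=cv2.contourArea(pix(c,circ(*s.x,z,rad)).astype(np.float32))
    return s.x.round(4), round(M["m00"]/A,3)
```

Run:
```python
from h import *
C={n:robot.camera(n) for n in("top","scene","wrist")}
print(hullfit(C["top"],(306,185,56,52),.016,.045,[.512,-.01]))
print(hullfit(C["scene"],(270,182,66,54),.016,.045,[.512,-.01]))
print(hullfit(C["wrist"],(270,130,100,100),.016,.045,[.512,-.01]))
print(hullfit(C["top"],(405,198,50,50),.028,.055,[.472,-.297]))
print(hullfit(C["scene"],(158,164,56,50),.028,.055,[.472,-.297],120))
for z in (.074,): print(world(C["top"],[(434.7,223)],z)[:,:2], world(C["scene"],[(178.2,171.8)],z)[:,:2])
```

```text
(array([ 0.4868, -0.001 ]), 0.253)
(array([ 0.5138, -0.01  ]), 0.976)
(array([ 0.5138, -0.01  ]), 1.013)
(array([ 0.472, -0.299]), 0.983)
(array([ 0.4794, -0.2967]), 0.877)
[[ 0.47107839 -0.29981342]] [[ 0.47296424 -0.29834151]]
```

Call:
creep_tool(rows=[-0.002, -0.0181, 0, 0, -0.0043, -0.0363, 0, 0, -0.0043, -0.0363, 0, 0, -0.0043, -0.0363, 0, 0, -0.0043, -0.0363, 0, 0, -0.0043, -0.0363, 0, 0, -0.0043, -0.0363, 0, 0, -0.0043, -0.0363, 0, 0, -0.002, -0.0181, 0, 0, 0, 0, 0, 0, 0, 0, 0, 0, 0, 0, 0, 0], aperture=0.06)

```text
time: 3.4
position: [0.4722, -0.2973, 0.2223]
tool_rot: [0.126, 0.992, 0.001, -0.0]
ft_force: [0.2, 0.5, 0.1]
grip_width: 0.0603
grip_force: 0.0
```

Run:
```python
from h import *
c=robot.camera("wrist"); print(robot.get_obs()["position"])
img=c["img"].copy()
x,y=np.round(pix(c,[.472,-.298,.05])[0]).astype(int)
a=crop(img,x-80,y-60,160,120,5); 
cv2.imwrite("pics/w2.png",a[:,:,::-1]); print(x,y)
np.save("w2.npy",c,allow_pickle=True)
print(hullfit(c,(x-80,y-60,160,110),.028,.055,[.472,-.297],150))
```

```text
[ 0.47229821 -0.29709712  0.22242089]
319 188
(array([ 0.4704, -0.2989]), 1.105)
```

View pics/w2.png

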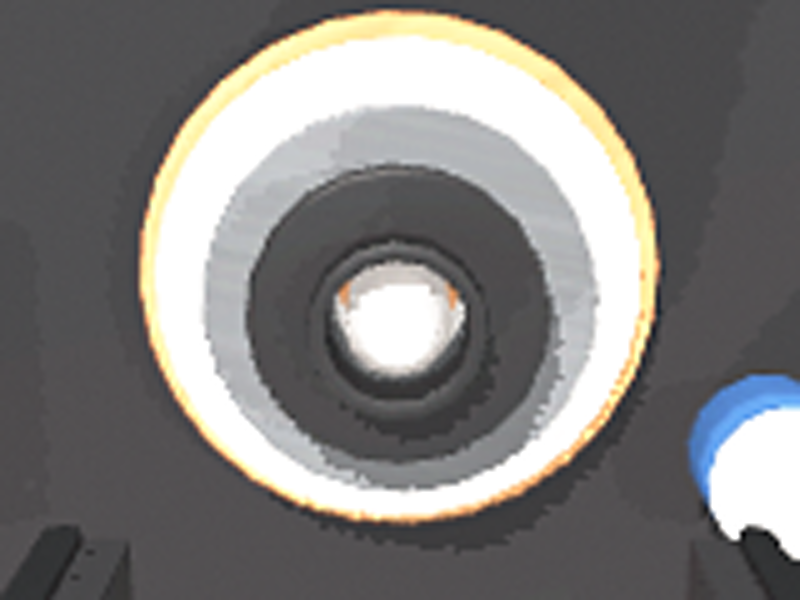

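The base ring is centred near crop pixel (399, 266), the mid flange at (400, 297), the cap flange at (400, 313), and the spigot tip at about (399, 320).

Run:
```python
from h import *
c=np.load("w2.npy",allow_pickle=True).item()
def f(n,bb,z,r):
    t=(np.array(bb,float)+.5)/5-.5
    t=np.array([t[0]+239,t[1]+239,t[2]+128,t[3]+128])
    def g(p):
        q=pix(c,circ(*p[:2],z,p[2])); return [q[:,0].min()-t[0],q[:,0].max()-t[1],q[:,1].min()-t[2],q[:,1].max()-t[3]]
    s=least_squares(g,[.472,-.298,r],diff_step=1e-3); print(n,s.x.round(4),s.fun.round(2))
f("base",(140,658,10,522),.02,.06); f("big",(152,643,35,508),.028,.055)
f("mid",(203,598,104,490),.048,.043); f("cap",(246,553,163,464),.068,.031)
f("capboss",(308,487,240,420),.08,.018)
```

```text
base [ 0.4722 -0.2992  0.0602] [-0.09  0.09  0.08 -0.09]
big [ 0.4716 -0.2994  0.0552] [ 0.52 -0.52 -0.51  0.54]
mid [ 0.4728 -0.2989  0.0424] [ 0.07 -0.07 -0.07  0.07]
cap [ 0.4716 -0.2987  0.0312] [-0.03  0.03  0.03 -0.03]
capboss [ 0.4717 -0.2991  0.0178] [-0.26  0.26  0.27 -0.27]
```

Call:
creep_tool(rows=[0, -0.0019, 0.01, 0, 0, 0, 0.02, 0, 0, 0, 0.02, 0, 0, 0, 0.02, 0, 0, 0, 0.02, 0, 0, 0, 0.02, 0, 0, 0, 0.015, 0, 0, 0, 0.012, 0, 0, 0, 0.008, 0, 0, 0, 0.004, 0, 0, 0, 0.002, 0, 0, 0, 0, 0, 0, 0, 0, 0], aperture=0.06)

```text
time: 4.53
position: [0.4723, -0.3011, 0.0721]
tool_rot: [0.126, 0.992, -0.0, 0.0]
ft_force: [0.4, -0.6, 0.7]
grip_width: 0.0597
grip_force: 0.0
```

Call:
creep_tool(rows=[0, 0, 0, 0, 0, 0, 0, 0, 0, 0, 0, 0, 0, 0, 0, 0, 0, 0, 0, 0, 0, 0, 0, 0], aperture=0.02, grip_n=20)

```text
time: 5.03
position: [0.472, -0.3009, 0.0718]
tool_rot: [0.126, 0.992, -0.0, 0.0]
ft_force: [-0.6, -0.3, 2.7]
grip_width: 0.035
grip_force: 20.0
```

Call:
creep_tool(rows=[0, 0, -0.005, 0, 0, 0, -0.01, 0, 0, 0, -0.015, 0, 0, 0, -0.02, 0, 0, 0, -0.02, 0, 0, 0, -0.02, 0, 0, 0, -0.02, 0, 0, 0, -0.015, 0, 0, 0, -0.005, 0, 0, 0, 0, 0])

```text
time: 5.87
position: [0.4726, -0.3016, 0.2036]
tool_rot: [0.126, 0.992, -0.001, 0.002]
ft_force: [0.2, 0.0, -0.8]
grip_width: 0.0351
grip_force: 20.0
```

Call:
creep_tool(rows=[0.0026, 0.0178, 0, 0, 0.0053, 0.03555, 0, 0, 0.0053, 0.03555, 0, 0, 0.0053, 0.03555, 0, 0, 0.0053, 0.03555, 0, 0, 0.0053, 0.03555, 0, 0, 0.0053, 0.03555, 0, 0, 0.0053, 0.03555, 0, 0, 0.0053, 0.03555, 0, 0, 0.0053, 0.03555, 0, 0, 0.0053, 0.03555, 0, 0, 0.0053, 0.03555, 0, 0, 0.0053, 0.03555, 0, 0, 0.0053, 0.03555, 0, 0, 0.0053, 0.03555, 0, 0, 0.0053, 0.03555, 0, 0, 0.0053, 0.03555, 0, 0, 0.0053, 0.03555, 0, 0, 0.0053, 0.03555, 0, 0, 0.0026, 0.0178, 0, 0])

```text
time: 7.53
position: [0.5426, 0.3822, 0.1999]
tool_rot: [0.125, 0.992, 0.0, -0.001]
ft_force: [0.3, 0.5, -0.3]
grip_width: 0.035
grip_force: 20.0
```

Call:
creep_tool(rows=[0, 0, 0, 0, 0, 0, 0, 0, 0, 0, 0, 0, 0, 0, 0, 0])

```text
time: 7.87
position: [0.543, 0.3766, 0.2008]
tool_rot: [0.127, 0.992, -0.001, -0.001]
ft_force: [0.4, -0.2, -1.4]
grip_width: 0.035
grip_force: 20.0
```

Run:
```python
from h import *
t=robot.camera("top"); s=robot.camera("scene");w=robot.camera("wrist")
a=crop(s["img"],370,120,160,150,2.5);b=crop(w["img"],120,0,400,300,1)
cv2.imwrite("pics/p3.png",np.hstack([a,cv2.resize(b,(400,375))])[:,:,::-1])
print(robot.get_obs()["position"])
```

```text
[0.54361978 0.37693941 0.20158458]
```

View pics/p3.png

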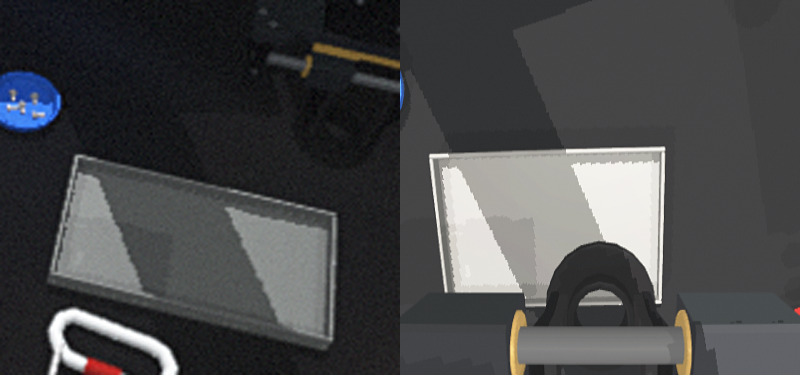

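The wrist view shows the tray rim corners at raw pixels of about (150, 124), (384, 119) and (382, 241). The cap is held level.

Run:
```python
from h import *
w=robot.camera("wrist")
W=world(w,[(150,124),(384,119),(382,241)],.018); print(W.round(4)); c=(W[0]+W[2])/2; print(c)
d=W[1]-W[0]; d/=np.linalg.norm(d); print(d, c+.06*d, c-.05*d, robot.get_obs()["position"])
print((robot.get_obs()["position"]-c)@d, (robot.get_obs()["position"]-c)@[d[1],-d[0],0])
```

```text
[[0.4331 0.2184 0.018 ]
 [0.4916 0.4597 0.018 ]
 [0.6248 0.4296 0.018 ]]
[0.52894649 0.32397634 0.018     ]
[0.23586347 0.9717862  0.        ] [0.5430983  0.38228352 0.018     ] [0.51715332 0.27538703 0.018     ] [0.5436658  0.37716602 0.20170377]
0.055160744638163305 0.001758516242930669
```

Call:
creep_tool(rows=[0, 0, 0.01, 0, 0, 0, 0.02, 0, 0, 0, 0.025, 0, 0, 0, 0.025, 0, 0, 0, 0.025, 0, 0, 0, 0.025, 0, 0, 0, 0.02, 0, 0, 0, 0.015, 0, 0, 0, 0.01, 0, 0, 0, 0.005, 0, 0, 0, 0.002, 0, 0, 0, 0, 0, 0, 0, 0, 0, 0, 0, 0, 0])

```text
time: 9.23
position: [0.5443, 0.3787, 0.0208]
tool_rot: [0.126, 0.992, 0.001, 0.001]
ft_force: [0.1, 0.5, -0.7]
grip_width: 0.0352
grip_force: 20.0
```

Call:
creep_tool(rows=[0, 0, 0.001, 0, 0, 0, 0.001, 0, 0, 0, 0.001, 0, 0, 0, 0, 0, 0, 0, 0, 0, 0, 0, 0, 0])

```text
time: 9.73
position: [0.5434, 0.3783, 0.0165]
tool_rot: [0.126, 0.992, -0.0, 0.0]
ft_force: [0.3, 0.5, 0.1]
grip_width: 0.0352
grip_force: 20.0
```

Call:
creep_tool(rows=[0, 0, 0.001, 0, 0, 0, 0.0005, 0, 0, 0, 0.0005, 0, 0, 0, 0, 0, 0, 0, 0, 0, 0, 0, 0, 0])

```text
time: 10.23
position: [0.5434, 0.3783, 0.0145]
tool_rot: [0.126, 0.992, -0.0, -0.0]
ft_force: [-0.2, 0.3, -0.3]
grip_width: 0.0351
grip_force: 20.0
```

Call:
creep_tool(rows=[0, 0, 0.0005, 0, 0, 0, 0.0005, 0, 0, 0, 0.0005, 0, 0, 0, 0, 0, 0, 0, 0, 0, 0, 0, 0, 0])

```text
time: 10.73
position: [0.5435, 0.3783, 0.0138]
tool_rot: [0.126, 0.992, 0.0, 0.0]
ft_force: [-1.6, -0.3, 4.6]
grip_width: 0.0348
grip_force: 20.0
```

Call:
creep_tool(rows=[0, 0, 0, 0, 0, 0, 0, 0, 0, 0, 0, 0, 0, 0, -0.005, 0, 0, 0, -0.01, 0, 0, 0, -0.02, 0, 0, 0, -0.025, 0, 0, 0, -0.03, 0, 0, 0, -0.03, 0, 0, 0, -0.03, 0, 0, 0, -0.02, 0, 0, 0, -0.01, 0, 0, 0, -0.005, 0], aperture=0.052)

```text
time: 11.82
position: [0.5444, 0.3788, 0.2008]
tool_rot: [0.126, 0.992, 0.001, 0.002]
ft_force: [-0.1, 0.2, -0.8]
grip_width: 0.0519
grip_force: 0.0
```

Call:
creep_tool(rows=[-0.0026, -0.0177, 0, 0, -0.0053, -0.0354, 0, 0, -0.0053, -0.0354, 0, 0, -0.0053, -0.0354, 0, 0, -0.0053, -0.0354, 0, 0, -0.0053, -0.0354, 0, 0, -0.0053, -0.0354, 0, 0, -0.0053, -0.0354, 0, 0, -0.0053, -0.0354, 0, 0, -0.0053, -0.0354, 0, 0, -0.0053, -0.0354, 0, 0, -0.0053, -0.0354, 0, 0, -0.0053, -0.0354, 0, 0, -0.0053, -0.0354, 0, 0, -0.0053, -0.0354, 0, 0, -0.0053, -0.0354, 0, 0, -0.0053, -0.0354, 0, 0, -0.0053, -0.0354, 0, 0, -0.0053, -0.0354, 0, 0, -0.0026, -0.0177, 0, 0], aperture=0.064)

```text
time: 13.48
position: [0.4717, -0.3021, 0.1968]
tool_rot: [0.127, 0.992, -0.0, -0.0]
ft_force: [-0.1, 0.2, 0.5]
grip_width: 0.0645
grip_force: 0.0
```

Call:
creep_tool(rows=[0, 0, 0, 0, 0, 0, 0, 0, 0, 0, 0, 0, 0, 0, 0, 0, 0, 0, 0, 0])

```text
time: 13.9
position: [0.4726, -0.2964, 0.1978]
tool_rot: [0.125, 0.992, 0.0, -0.0]
ft_force: [-0.0, 0.2, -0.1]
grip_width: 0.0641
grip_force: 0.0
```

Run:
```python
from h import *
t=robot.camera("top"); s=robot.camera("scene");w=robot.camera("wrist")
a=crop(t["img"],170,165,110,80,3.6);b=crop(w["img"],220,100,200,145,2)
cv2.imwrite("pics/p4.png",np.hstack([a,cv2.resize(b,(396,288))])[:,:,::-1])
print(robot.get_obs()["position"])
```

```text
[ 0.47284364 -0.29708213  0.1981401 ]
```

View pics/p4.png

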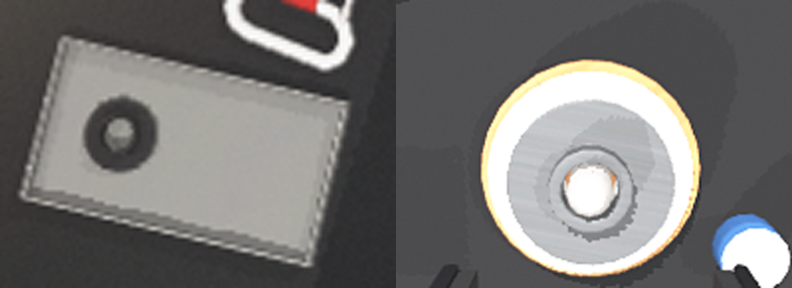

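The cap stands flat in the tray at crop pixel (120, 134), and the mid hub is still concentric on the stack at (590, 187).

Call:
creep_tool(rows=[0, -0.0015, 0.01, 0, 0, 0, 0.02, 0, 0, 0, 0.025, 0, 0, 0, 0.025, 0, 0, 0, 0.02, 0, 0, 0, 0.018, 0, 0, 0, 0.012, 0, 0, 0, 0.01, 0, 0, 0, 0.0045, 0, 0, 0, 0.002, 0, 0, 0, 0, 0, 0, 0, 0, 0, 0, 0, 0, 0], aperture=0.064)

```text
time: 15.13
position: [0.4728, -0.3, 0.0524]
tool_rot: [0.126, 0.992, -0.001, 0.001]
ft_force: [-0.8, 0.4, -0.0]
grip_width: 0.0638
grip_force: 0.0
```

Call:
creep_tool(rows=[0, 0, 0, 0, 0, 0, 0, 0, 0, 0, 0, 0, 0, 0, 0, 0, 0, 0, 0, 0, 0, 0, 0, 0], aperture=0.025, grip_n=40)

```text
time: 15.63
position: [0.4723, -0.2995, 0.0518]
tool_rot: [0.126, 0.992, 0.0, 0.0]
ft_force: [0.1, 0.7, 2.5]
grip_width: 0.0406
grip_force: 40.0
```

Call:
creep_tool(rows=[0, 0, -0.004, 0, 0, 0, -0.01, 0, 0, 0, -0.015, 0, 0, 0, -0.02, 0, 0, 0, -0.025, 0, 0, 0, -0.025, 0, 0, 0, -0.025, 0, 0, 0, -0.015, 0, 0, 0, -0.008, 0, 0, 0, -0.003, 0, 0, 0, 0, 0])

```text
time: 16.55
position: [0.472, -0.2994, 0.2018]
tool_rot: [0.126, 0.992, -0.0, 0.0]
ft_force: [0.3, 0.3, -4.4]
grip_width: 0.0403
grip_force: 40.0
```

Call:
creep_tool(rows=[0.0031, 0.0178, 0, 0, 0.0063, 0.0355, 0, 0, 0.0063, 0.0355, 0, 0, 0.0063, 0.0355, 0, 0, 0.0063, 0.0355, 0, 0, 0.0063, 0.0355, 0, 0, 0.0063, 0.0355, 0, 0, 0.0063, 0.0355, 0, 0, 0.0063, 0.0355, 0, 0, 0.0063, 0.0355, 0, 0, 0.0063, 0.0355, 0, 0, 0.0063, 0.0355, 0, 0, 0.0063, 0.0355, 0, 0, 0.0063, 0.0355, 0, 0, 0.0063, 0.0355, 0, 0, 0.0063, 0.0355, 0, 0, 0.0031, 0.0178, 0, 0, 0, 0, 0, 0, 0, 0, 0, 0, 0, 0, 0, 0])

```text
time: 18.22
position: [0.5157, 0.2748, 0.2]
tool_rot: [0.126, 0.992, -0.001, -0.002]
ft_force: [0.0, 0.2, -3.7]
grip_width: 0.0404
grip_force: 40.0
```

Call:
creep_tool(rows=[0, 0, 0, 0, 0, 0, 0, 0, 0, 0, 0, 0])

```text
time: 18.47
position: [0.5169, 0.2745, 0.2014]
tool_rot: [0.127, 0.992, -0.0, -0.0]
ft_force: [0.2, -0.2, -3.7]
grip_width: 0.0405
grip_force: 40.0
```

Call:
creep_tool(rows=[0, 0, 0.01, 0, 0, 0, 0.02, 0, 0, 0, 0.025, 0, 0, 0, 0.025, 0, 0, 0, 0.025, 0, 0, 0, 0.025, 0, 0, 0, 0.02, 0, 0, 0, 0.015, 0, 0, 0, 0.01, 0, 0, 0, 0.005, 0, 0, 0, 0.003, 0, 0, 0, 0, 0, 0, 0, 0, 0, 0, 0, 0, 0])

```text
time: 19.63
position: [0.5177, 0.2759, 0.0196]
tool_rot: [0.126, 0.992, 0.0, 0.001]
ft_force: [0.5, 0.3, -3.9]
grip_width: 0.0409
grip_force: 40.0
```

Call:
creep_tool(rows=[0, 0, 0.001, 0, 0, 0, 0.001, 0, 0, 0, 0.0005, 0, 0, 0, 0.0005, 0, 0, 0, 0, 0, 0, 0, 0, 0, 0, 0, 0, 0])

```text
time: 20.22
position: [0.5169, 0.2757, 0.0155]
tool_rot: [0.126, 0.992, -0.0, -0.0]
ft_force: [1.2, 0.4, -4.4]
grip_width: 0.0402
grip_force: 40.0
```

Call:
creep_tool(rows=[0, 0, 0.0005, 0, 0, 0, 0.0005, 0, 0, 0, 0.0005, 0, 0, 0, 0.0005, 0, 0, 0, 0, 0, 0, 0, 0, 0, 0, 0, 0, 0])

```text
time: 20.8
position: [0.5168, 0.2756, 0.0138]
tool_rot: [0.126, 0.992, 0.0, 0.0]
ft_force: [-0.5, 0.1, -0.5]
grip_width: 0.0404
grip_force: 40.0
```

Call:
creep_tool(rows=[0, 0, 0, 0, 0, 0, 0, 0, 0, 0, 0, 0, 0, 0, -0.005, 0, 0, 0, -0.01, 0, 0, 0, -0.02, 0, 0, 0, -0.025, 0, 0, 0, -0.03, 0, 0, 0, -0.03, 0, 0, 0, -0.03, 0, 0, 0, -0.02, 0, 0, 0, -0.01, 0, 0, 0, -0.005, 0], aperture=0.058)

```text
time: 21.88
position: [0.5177, 0.276, 0.2012]
tool_rot: [0.126, 0.992, 0.001, 0.002]
ft_force: [0.8, 0.1, -0.0]
grip_width: 0.0583
grip_force: 0.0
```

Call:
creep_tool(rows=[-0.0031, -0.0178, 0, 0, -0.0063, -0.0355, 0, 0, -0.0063, -0.0355, 0, 0, -0.0063, -0.0355, 0, 0, -0.0063, -0.0355, 0, 0, -0.0063, -0.0355, 0, 0, -0.0063, -0.0355, 0, 0, -0.0063, -0.0355, 0, 0, -0.0063, -0.0355, 0, 0, -0.0063, -0.0355, 0, 0, -0.0063, -0.0355, 0, 0, -0.0063, -0.0355, 0, 0, -0.0063, -0.0355, 0, 0, -0.0063, -0.0355, 0, 0, -0.0063, -0.0355, 0, 0, -0.0063, -0.0355, 0, 0, -0.0031, -0.0178, 0, 0, 0, 0, 0, 0, 0, 0, 0, 0, 0, 0, 0, 0], aperture=0.07)

```text
time: 23.55
position: [0.4714, -0.298, 0.1975]
tool_rot: [0.126, 0.992, 0.001, -0.001]
ft_force: [0.2, 0.4, -0.6]
grip_width: 0.0701
grip_force: 0.0
```

Call:
creep_tool(rows=[0, 0, 0, 0, 0, 0, 0, 0, 0, 0, 0, 0])

```text
time: 23.8
position: [0.4724, -0.2982, 0.1986]
tool_rot: [0.125, 0.992, 0.0, -0.0]
ft_force: [0.2, 0.6, -0.0]
grip_width: 0.0697
grip_force: 0.0
```

Run:
```python
from h import *
t=robot.camera("top"); w=robot.camera("wrist")
a=crop(t["img"],170,165,110,80,3.6);b=crop(w["img"],220,100,200,145,2)
cv2.imwrite("pics/p5.png",np.hstack([a,cv2.resize(b,(396,288))])[:,:,::-1])
print(robot.get_obs()["position"])
```

```text
[ 0.47245122 -0.29872689  0.19870394]
```

View pics/p5.png

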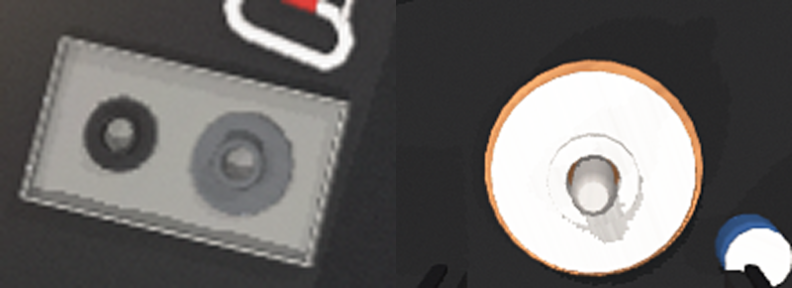

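Both parts stand in the tray, the cap at (120, 134) and the mid hub at (242, 163). The big hub is now bare, with its boss at (594, 180).

Call:
creep_tool(rows=[0, 0, 0.01, 0, 0, 0, 0.02, 0, 0, 0, 0.025, 0, 0, 0, 0.025, 0, 0, 0, 0.025, 0, 0, 0, 0.02, 0, 0, 0, 0.015, 0, 0, 0, 0.012, 0, 0, 0, 0.009, 0, 0, 0, 0.0045, 0, 0, 0, 0.0015, 0, 0, 0, 0, 0, 0, 0, 0, 0, 0, 0, 0, 0], aperture=0.07)

```text
time: 25.07
position: [0.4727, -0.3, 0.0323]
tool_rot: [0.126, 0.992, -0.001, 0.001]
ft_force: [-0.6, 0.8, -0.0]
grip_width: 0.0701
grip_force: 0.0
```

Call:
creep_tool(rows=[0, 0, 0, 0, 0, 0, 0, 0, 0, 0, 0, 0, 0, 0, 0, 0, 0, 0, 0, 0, 0, 0, 0, 0], aperture=0.03, grip_n=40)

```text
time: 25.57
position: [0.4723, -0.2997, 0.0318]
tool_rot: [0.126, 0.992, -0.0, 0.0]
ft_force: [-0.3, 0.6, 1.7]
grip_width: 0.0468
grip_force: 40.0
```

Call:
creep_tool(rows=[0, 0, -0.004, 0, 0, 0, -0.01, 0, 0, 0, -0.015, 0, 0, 0, -0.02, 0, 0, 0, -0.025, 0, 0, 0, -0.025, 0, 0, 0, -0.025, 0, 0, 0, -0.015, 0, 0, 0, -0.008, 0, 0, 0, -0.003, 0, 0, 0, 0, 0])

```text
time: 26.48
position: [0.4721, -0.2993, 0.1819]
tool_rot: [0.126, 0.992, -0.0, 0.0]
ft_force: [-0.2, -1.0, -3.8]
grip_width: 0.047
grip_force: 40.0
```

Call:
creep_tool(rows=[0.0018, 0.0162, 0, 0, 0.0036, 0.0323, 0, 0, 0.0036, 0.0323, 0, 0, 0.0036, 0.0323, 0, 0, 0.0036, 0.0323, 0, 0, 0.0036, 0.0323, 0, 0, 0.0036, 0.0323, 0, 0, 0.0036, 0.0323, 0, 0, 0.0036, 0.0323, 0, 0, 0.0018, 0.0162, 0, 0, 0, 0, 0, 0, 0, 0, 0, 0, 0, 0, 0, 0, 0, 0, 0, 0, 0, 0, 0, 0, 0, 0, 0, 0])

```text
time: 27.82
position: [0.5135, -0.0108, 0.1814]
tool_rot: [0.127, 0.992, -0.0, -0.0]
ft_force: [0.4, -0.6, -3.9]
grip_width: 0.0471
grip_force: 40.0
```

Run:
```python
from h import *
o=robot.get_obs(); print(o["position"], tool([.5138,-.01,.07]))
w=robot.camera("wrist"); cv2.imwrite("pics/p6.png",np.vstack([crop(w["img"],120,60,400,240,2)])[:,:,::-1])
```

```text
[ 0.51352787 -0.01080203  0.18140248] [-9.22553892e-05  8.53094888e-04  1.11402394e-01]
```

View pics/p6.png

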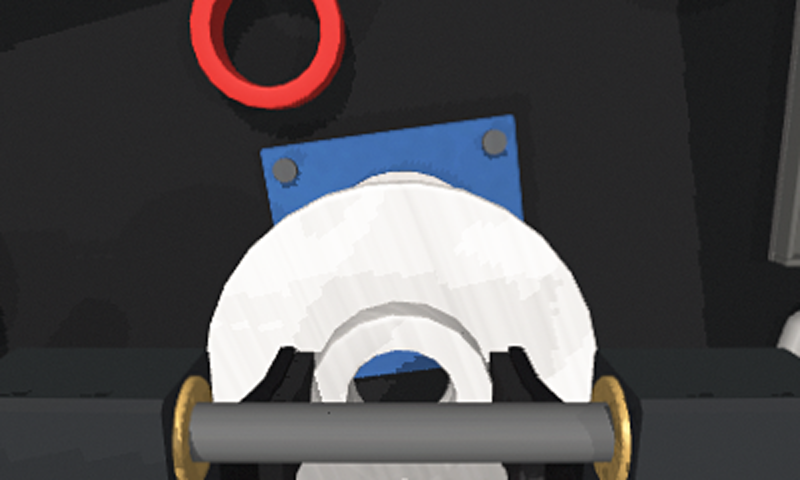

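The big hub is held level over the fixture: its flange is at crop pixels 207–597, centred above the plate.

Call:
creep_tool(rows=[0, 0.0008, 0.01, 0, 0, 0, 0.02, 0, 0, 0, 0.02, 0, 0, 0, 0.02, 0, 0, 0, 0.02, 0, 0, 0, 0.015, 0, 0, 0, 0.012, 0, 0, 0, 0.006, 0, 0, 0, 0.002, 0, 0, 0, 0, 0, 0, 0, 0, 0, 0, 0, 0, 0, 0, 0, 0, 0, 0, 0, 0, 0])

```text
time: 29.03
position: [0.5143, -0.0092, 0.0572]
tool_rot: [0.126, 0.992, -0.0, 0.001]
ft_force: [0.6, 0.7, -2.9]
grip_width: 0.0471
grip_force: 40.0
```

Run:
```python
from h import *
print(tool([.5138,-.01,.0278]))
```

```text
[ 0.00031323 -0.00087323  0.02942437]
```

Call:
creep_tool(rows=[0.0003, -0.0005, 0.002, 0, 0, 0, 0.003, 0, 0, 0, 0.003, 0, 0, 0, 0.003, 0, 0, 0, 0.003, 0, 0, 0, 0.003, 0, 0, 0, 0.003, 0, 0, 0, 0.002, 0, 0, 0, 0.002, 0, 0, 0, 0.001, 0, 0, 0, 0, 0, 0, 0, 0, 0, 0, 0, 0, 0])

```text
time: 30.12
position: [0.5135, -0.0096, 0.0317]
tool_rot: [0.126, 0.992, -0.0, 0.0]
ft_force: [0.2, 0.6, -3.2]
grip_width: 0.0465
grip_force: 40.0
```

No contact on the spigot, with about 4 mm to go.

Call:
creep_tool(rows=[0, 0, 0.001, 0, 0, 0, 0.001, 0, 0, 0, 0.0005, 0, 0, 0, 0.0005, 0, 0, 0, 0, 0, 0, 0, 0, 0, 0, 0, 0, 0])

```text
time: 30.7
position: [0.5134, -0.0095, 0.0286]
tool_rot: [0.126, 0.992, -0.0, 0.0]
ft_force: [0.5, -0.4, -3.0]
grip_width: 0.0472
grip_force: 40.0
```

Call:
creep_tool(rows=[0, 0, 0.0005, 0, 0, 0, 0.0005, 0, 0, 0, 0, 0, 0, 0, 0, 0, 0, 0, 0, 0])

```text
time: 31.12
position: [0.5135, -0.0095, 0.0278]
tool_rot: [0.126, 0.992, -0.0, 0.0]
ft_force: [-0.3, -0.9, 0.9]
grip_width: 0.0472
grip_force: 40.0
```

Call:
creep_tool(rows=[0, 0, 0, 0, 0, 0, 0, 0, 0, 0, 0, 0, 0, 0, -0.005, 0, 0, 0, -0.01, 0, 0, 0, -0.02, 0, 0, 0, -0.025, 0, 0, 0, -0.03, 0, 0, 0, -0.03, 0, 0, 0, -0.025, 0, 0, 0, -0.015, 0, 0, 0, -0.01, 0], aperture=0.066)

```text
time: 32.12
position: [0.5143, -0.0097, 0.2008]
tool_rot: [0.126, 0.992, -0.0, 0.002]
ft_force: [0.5, -0.7, -0.8]
grip_width: 0.066
grip_force: 0.0
```

Call:
creep_tool(rows=[0.0043, 0.0173, 0, 0, 0.0085, 0.0346, 0, 0, 0.0085, 0.0346, 0, 0, 0.0085, 0.0346, 0, 0, 0.0085, 0.0346, 0, 0, 0.0085, 0.0346, 0, 0, 0.0085, 0.0346, 0, 0, 0.0085, 0.0346, 0, 0, 0.0043, 0.0173, 0, 0, 0, 0, 0, 0, 0, 0, 0, 0, 0, 0, 0, 0, 0, 0, 0, 0, 0, 0, 0, 0], aperture=0.062)

```text
time: 33.28
position: [0.5167, 0.2741, 0.1975]
tool_rot: [0.127, 0.992, -0.0, -0.0]
ft_force: [0.4, 0.2, 0.1]
grip_width: 0.0619
grip_force: 0.0
```

Run:
```python
from h import *
s=robot.camera("scene");t=robot.camera("top")
cv2.imwrite("pics/p7.png",np.hstack([crop(s["img"],250,160,100,90,4),crop(t["img"],290,165,100,90,4)])[:,:,::-1])
print(tool([.5168,.2756,.0138]))
```

```text
[0.00035473 0.00118902 0.18382842]
```

View pics/p7.png

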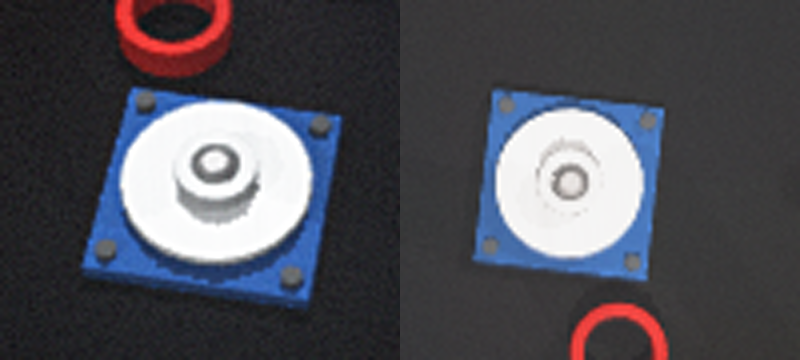

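The big hub is seated flat, centred around (216, 182) in the scene crop with the spigot tip in its bore. Next is the mid hub.

Call:
creep_tool(rows=[0, 0.0006, 0.01, 0, 0, 0, 0.02, 0, 0, 0, 0.025, 0, 0, 0, 0.025, 0, 0, 0, 0.025, 0, 0, 0, 0.025, 0, 0, 0, 0.02, 0, 0, 0, 0.015, 0, 0, 0, 0.01, 0, 0, 0, 0.006, 0, 0, 0, 0.002, 0, 0, 0, 0, 0, 0, 0, 0, 0, 0, 0, 0, 0, 0, 0, 0, 0], aperture=0.062)

```text
time: 34.63
position: [0.5175, 0.2763, 0.0155]
tool_rot: [0.126, 0.992, 0.0, 0.001]
ft_force: [-0.5, -0.2, 0.3]
grip_width: 0.0619
grip_force: 0.0
```

Call:
creep_tool(rows=[0, 0, 0, 0, 0, 0, 0, 0, 0, 0, 0, 0, 0, 0, 0, 0, 0, 0, 0, 0, 0, 0, 0, 0], aperture=0.025, grip_n=40)

```text
time: 35.13
position: [0.5168, 0.276, 0.0147]
tool_rot: [0.126, 0.992, -0.0, -0.0]
ft_force: [0.2, 0.0, 2.4]
grip_width: 0.04
grip_force: 40.0
```

Call:
creep_tool(rows=[0, 0, -0.005, 0, 0, 0, -0.01, 0, 0, 0, -0.02, 0, 0, 0, -0.025, 0, 0, 0, -0.025, 0, 0, 0, -0.03, 0, 0, 0, -0.03, 0, 0, 0, -0.02, 0, 0, 0, -0.015, 0, 0, 0, -0.005, 0])

```text
time: 35.97
position: [0.5178, 0.2766, 0.2028]
tool_rot: [0.126, 0.992, 0.001, 0.002]
ft_force: [0.1, 0.2, -3.6]
grip_width: 0.0407
grip_force: 40.0
```

Call:
creep_tool(rows=[-0.0031, -0.0178, 0, 0, -0.0063, -0.0355, 0, 0, -0.0063, -0.0355, 0, 0, -0.0063, -0.0355, 0, 0, -0.0063, -0.0355, 0, 0, -0.0063, -0.0355, 0, 0, -0.0063, -0.0355, 0, 0, -0.0063, -0.0355, 0, 0, -0.0063, -0.0355, 0, 0, -0.0063, -0.0355, 0, 0, -0.0063, -0.0355, 0, 0, -0.0063, -0.0355, 0, 0, -0.0063, -0.0355, 0, 0, -0.0063, -0.0355, 0, 0, -0.0063, -0.0355, 0, 0, -0.0063, -0.0355, 0, 0, -0.0031, -0.0178, 0, 0, 0, 0, 0, 0, 0, 0, 0, 0, 0, 0, 0, 0])

```text
time: 37.63
position: [0.4713, -0.2976, 0.1987]
tool_rot: [0.126, 0.992, 0.001, -0.001]
ft_force: [-0.3, 0.2, -4.0]
grip_width: 0.0401
grip_force: 40.0
```

Call:
creep_tool(rows=[0, 0, 0, 0, 0, 0, 0, 0, 0, 0, 0, 0, 0, 0, 0, 0])

```text
time: 37.97
position: [0.4724, -0.2982, 0.1997]
tool_rot: [0.125, 0.992, 0.0, -0.0]
ft_force: [-0.1, -0.2, -4.0]
grip_width: 0.0403
grip_force: 40.0
```

Run:
```python
from h import *
print(tool([.4722,-.2992,.0307]))
```

```text
[-6.39574731e-06 -9.92825425e-04  1.68969053e-01]
```

Call:
creep_tool(rows=[0, 0, 0.01, 0, 0, 0, 0.02, 0, 0, 0, 0.025, 0, 0, 0, 0.02, 0, 0, 0, 0.015, 0, 0, 0, 0.01, 0, 0, 0, 0.006, 0, 0, 0, 0.003, 0, 0, 0, 0, 0, 0, 0, 0, 0, 0, 0, 0, 0, 0, 0, 0, 0, 0, 0, 0, 0, 0, 0, 0, 0])

```text
time: 39.13
position: [0.4725, -0.2993, 0.0911]
tool_rot: [0.126, 0.992, -0.0, 0.0]
ft_force: [-0.4, 0.2, -3.5]
grip_width: 0.0402
grip_force: 40.0
```

Run:
```python
from h import *
print(tool([.4722,-.2992,.0307]))
```

```text
[3.50641041e-04 9.05889888e-05 6.03700173e-02]
```

Call:
creep_tool(rows=[0.0002, 0, 0.003, 0, 0, 0, 0.004, 0, 0, 0, 0.004, 0, 0, 0, 0.005, 0, 0, 0, 0.005, 0, 0, 0, 0.005, 0, 0, 0, 0.005, 0, 0, 0, 0.005, 0, 0, 0, 0.005, 0, 0, 0, 0.005, 0, 0, 0, 0.004, 0, 0, 0, 0.003, 0, 0, 0, 0.002, 0, 0, 0, 0.001, 0, 0, 0, 0, 0, 0, 0, 0, 0, 0, 0, 0, 0])

```text
time: 40.55
position: [0.4722, -0.2992, 0.0348]
tool_rot: [0.126, 0.992, -0.0, 0.0]
ft_force: [-0.0, -1.7, -4.0]
grip_width: 0.0403
grip_force: 40.0
```

Call:
creep_tool(rows=[0, 0, 0.0005, 0, 0, 0, 0.0005, 0, 0, 0, 0, 0, 0, 0, 0, 0, 0, 0, 0, 0])

```text
time: 40.97
position: [0.4721, -0.2991, 0.0336]
tool_rot: [0.126, 0.992, -0.0, 0.0]
ft_force: [0.2, -0.1, -3.8]
grip_width: 0.0399
grip_force: 40.0
```

Call:
creep_tool(rows=[0, 0, 0.001, 0, 0, 0, 0.0005, 0, 0, 0, 0.0005, 0, 0, 0, 0, 0, 0, 0, 0, 0, 0, 0, 0, 0])

```text
time: 41.47
position: [0.4721, -0.2991, 0.0315]
tool_rot: [0.126, 0.992, -0.0, -0.0]
ft_force: [0.4, -0.0, -2.9]
grip_width: 0.0404
grip_force: 40.0
```

Call:
creep_tool(rows=[0, 0, 0.0005, 0, 0, 0, 0.0005, 0, 0, 0, 0, 0, 0, 0, 0, 0, 0, 0, 0, 0])

```text
time: 41.88
position: [0.4721, -0.2991, 0.0307]
tool_rot: [0.126, 0.992, -0.0, 0.0]
ft_force: [-0.3, 0.9, -1.0]
grip_width: 0.0406
grip_force: 40.0
```

Call:
creep_tool(rows=[0, 0, 0.0003, 0, 0, 0, 0, 0, 0, 0, 0, 0])

```text
time: 42.13
position: [0.4721, -0.2991, 0.0307]
tool_rot: [0.126, 0.992, -0.0, 0.0]
ft_force: [-0.6, 0.9, 3.0]
grip_width: 0.0403
grip_force: 40.0
```

Call:
creep_tool(rows=[0, 0, 0, 0, 0, 0, 0, 0, 0, 0, 0, 0, 0, 0, -0.005, 0, 0, 0, -0.01, 0, 0, 0, -0.02, 0, 0, 0, -0.025, 0, 0, 0, -0.03, 0, 0, 0, -0.03, 0, 0, 0, -0.025, 0, 0, 0, -0.015, 0, 0, 0, -0.01, 0], aperture=0.06)

```text
time: 43.13
position: [0.4729, -0.2998, 0.2036]
tool_rot: [0.126, 0.992, -0.002, 0.002]
ft_force: [0.1, 0.1, -0.3]
grip_width: 0.06
grip_force: 0.0
```

Call:
creep_tool(rows=[0.0026, 0.0177, 0, 0, 0.0053, 0.03546, 0, 0, 0.0053, 0.03546, 0, 0, 0.0053, 0.03546, 0, 0, 0.0053, 0.03546, 0, 0, 0.0053, 0.03546, 0, 0, 0.0053, 0.03546, 0, 0, 0.0053, 0.03546, 0, 0, 0.0053, 0.03546, 0, 0, 0.0053, 0.03546, 0, 0, 0.0053, 0.03546, 0, 0, 0.0053, 0.03546, 0, 0, 0.0053, 0.03546, 0, 0, 0.0053, 0.03546, 0, 0, 0.0053, 0.03546, 0, 0, 0.0053, 0.03546, 0, 0, 0.0053, 0.03546, 0, 0, 0.0053, 0.03546, 0, 0, 0.0053, 0.03546, 0, 0, 0.0026, 0.0177, 0, 0], aperture=0.056)

```text
time: 44.8
position: [0.5427, 0.3824, 0.2001]
tool_rot: [0.125, 0.992, 0.001, 0.0]
ft_force: [-0.0, 0.5, 0.9]
grip_width: 0.0559
grip_force: 0.0
```

Call:
creep_tool(rows=[0, 0, 0, 0, 0, 0, 0, 0, 0, 0, 0, 0, 0, 0, 0, 0, 0, 0, 0, 0])

```text
time: 45.22
position: [0.5432, 0.3768, 0.2003]
tool_rot: [0.127, 0.992, -0.0, -0.0]
ft_force: [0.5, 0.2, -0.8]
grip_width: 0.0562
grip_force: 0.0
```

Run:
```python
from h import *
s=robot.camera("scene");t=robot.camera("top")
cv2.imwrite("pics/p8.png",np.hstack([crop(s["img"],145,150,90,80,4.4),crop(t["img"],390,185,90,80,4.4)])[:,:,::-1])
print(tool([.5435,.3783,.0138]))
```

```text
[1.13276284e-04 1.17560810e-03 1.86652837e-01]
```

View pics/p8.png

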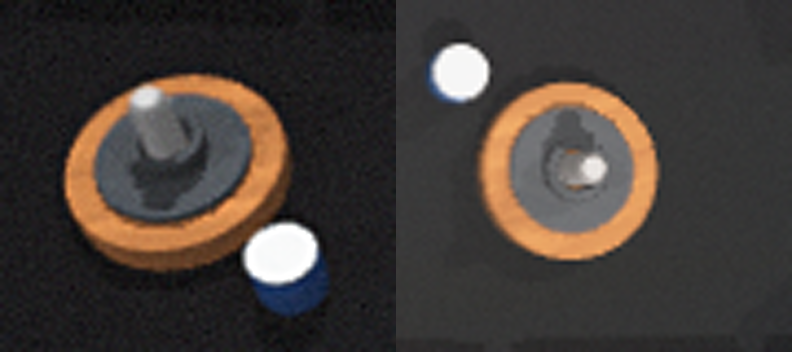

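The mid hub lies flat and home on the stand, flange near (172, 158) in the scene crop, and the tin hasn't moved. Now the cap.

Call:
creep_tool(rows=[0, 0.0004, 0.01, 0, 0, 0, 0.02, 0, 0, 0, 0.025, 0, 0, 0, 0.025, 0, 0, 0, 0.025, 0, 0, 0, 0.025, 0, 0, 0, 0.02, 0, 0, 0, 0.015, 0, 0, 0, 0.012, 0, 0, 0, 0.007, 0, 0, 0, 0.002, 0, 0, 0, 0, 0, 0, 0, 0, 0, 0, 0, 0, 0, 0, 0, 0, 0], aperture=0.056)

```text
time: 46.57
position: [0.544, 0.3791, 0.0154]
tool_rot: [0.126, 0.992, 0.001, 0.001]
ft_force: [-0.4, 0.1, -0.2]
grip_width: 0.0561
grip_force: 0.0
```

Call:
creep_tool(rows=[0, 0, 0, 0, 0, 0, 0, 0, 0, 0, 0, 0, 0, 0, 0, 0, 0, 0, 0, 0, 0, 0, 0, 0], aperture=0.02, grip_n=20)

```text
time: 47.07
position: [0.5433, 0.3788, 0.0144]
tool_rot: [0.126, 0.992, 0.0, 0.0]
ft_force: [-0.0, -0.1, 1.5]
grip_width: 0.0352
grip_force: 20.0
```

Call:
creep_tool(rows=[0, 0, -0.005, 0, 0, 0, -0.01, 0, 0, 0, -0.02, 0, 0, 0, -0.025, 0, 0, 0, -0.025, 0, 0, 0, -0.03, 0, 0, 0, -0.03, 0, 0, 0, -0.02, 0, 0, 0, -0.015, 0, 0, 0, -0.005, 0])

```text
time: 47.9
position: [0.5448, 0.3796, 0.2036]
tool_rot: [0.126, 0.992, 0.002, 0.003]
ft_force: [0.5, 1.3, -0.8]
grip_width: 0.0352
grip_force: 20.0
```

Call:
creep_tool(rows=[-0.0026, -0.0177, 0, 0, -0.0053, -0.0355, 0, 0, -0.0053, -0.0355, 0, 0, -0.0053, -0.0355, 0, 0, -0.0053, -0.0355, 0, 0, -0.0053, -0.0355, 0, 0, -0.0053, -0.0355, 0, 0, -0.0053, -0.0355, 0, 0, -0.0053, -0.0355, 0, 0, -0.0053, -0.0355, 0, 0, -0.0053, -0.0355, 0, 0, -0.0053, -0.0355, 0, 0, -0.0053, -0.0355, 0, 0, -0.0053, -0.0355, 0, 0, -0.0053, -0.0355, 0, 0, -0.0053, -0.0355, 0, 0, -0.0053, -0.0355, 0, 0, -0.0053, -0.0355, 0, 0, -0.0053, -0.0355, 0, 0, -0.0026, -0.0177, 0, 0])

```text
time: 49.57
position: [0.4715, -0.3038, 0.1991]
tool_rot: [0.127, 0.992, -0.001, 0.0]
ft_force: [0.4, 0.6, 0.3]
grip_width: 0.035
grip_force: 20.0
```

Call:
creep_tool(rows=[0, 0, 0.01, 0, 0, 0, 0.02, 0, 0, 0, 0.025, 0, 0, 0, 0.02, 0, 0, 0, 0.015, 0, 0, 0, 0.01, 0, 0, 0, 0.006, 0, 0, 0, 0.003, 0, 0, 0, 0, 0, 0, 0, 0, 0, 0, 0, 0, 0, 0, 0, 0, 0, 0, 0, 0, 0, 0, 0, 0, 0])

```text
time: 50.73
position: [0.4722, -0.2996, 0.0907]
tool_rot: [0.126, 0.992, -0.0, 0.0]
ft_force: [-0.1, -0.0, 0.8]
grip_width: 0.035
grip_force: 20.0
```

Run:
```python
from h import *
print(tool([.4721,-.2992,.0504]))
```

```text
[0.00019933 0.00040974 0.04033639]
```

Call:
creep_tool(rows=[0, 0.0003, 0.003, 0, 0, 0, 0.004, 0, 0, 0, 0.004, 0, 0, 0, 0.005, 0, 0, 0, 0.005, 0, 0, 0, 0.005, 0, 0, 0, 0.004, 0, 0, 0, 0.003, 0, 0, 0, 0.002, 0, 0, 0, 0.001, 0, 0, 0, 0.001, 0, 0, 0, 0, 0, 0, 0, 0, 0, 0, 0, 0, 0, 0, 0, 0, 0])

```text
time: 51.98
position: [0.4722, -0.2992, 0.0535]
tool_rot: [0.126, 0.992, -0.0, 0.0]
ft_force: [-0.4, -0.1, -1.0]
grip_width: 0.0353
grip_force: 20.0
```

Call:
creep_tool(rows=[0, 0, 0.0005, 0, 0, 0, 0.0005, 0, 0, 0, 0.0005, 0, 0, 0, 0, 0, 0, 0, 0, 0, 0, 0, 0, 0])

```text
time: 52.48
position: [0.472, -0.2991, 0.0517]
tool_rot: [0.126, 0.992, 0.0, -0.0]
ft_force: [-0.2, -0.6, -1.3]
grip_width: 0.035
grip_force: 20.0
```

Call:
creep_tool(rows=[0, 0, 0.0005, 0, 0, 0, 0.0005, 0, 0, 0, 0, 0, 0, 0, 0, 0, 0, 0, 0, 0])

```text
time: 52.9
position: [0.472, -0.2991, 0.0507]
tool_rot: [0.126, 0.992, 0.0, -0.0]
ft_force: [-0.5, 0.8, -0.2]
grip_width: 0.0349
grip_force: 20.0
```

Call:
creep_tool(rows=[0, 0, 0.0004, 0, 0, 0, 0.0003, 0, 0, 0, 0, 0, 0, 0, 0, 0, 0, 0, 0, 0])

```text
time: 53.32
position: [0.4721, -0.2992, 0.0503]
tool_rot: [0.126, 0.992, -0.0, 0.0]
ft_force: [-0.5, 0.1, 4.1]
grip_width: 0.035
grip_force: 20.0
```

Contact came at the expected height. I'll release, retreat and check.

Call:
creep_tool(rows=[0, 0, 0, 0, 0, 0, 0, 0, 0, 0, 0, 0, 0, 0, -0.005, 0, 0, 0, -0.01, 0, 0, 0, -0.02, 0, 0, 0, -0.025, 0, 0, 0, -0.03, 0, 0, 0, -0.03, 0, 0, 0, -0.02, 0, 0, 0, -0.01, 0, 0, 0, 0, 0, 0, 0, 0, 0, 0, 0, 0, 0], aperture=0.055)

```text
time: 54.48
position: [0.4712, -0.2983, 0.1988]
tool_rot: [0.126, 0.992, 0.001, -0.001]
ft_force: [0.2, -0.3, -1.1]
grip_width: 0.0551
grip_force: 0.0
```

Run:
```python
from h import *
s=robot.camera("scene");w=robot.camera("wrist")
cv2.imwrite("pics/p9.png",np.hstack([crop(s["img"],130,120,400,250,1.0),cv2.resize(crop(w["img"],220,90,200,150,2),(400,300))[:250]])[:,:,::-1])
```

```text
(no output)
```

View pics/p9.png

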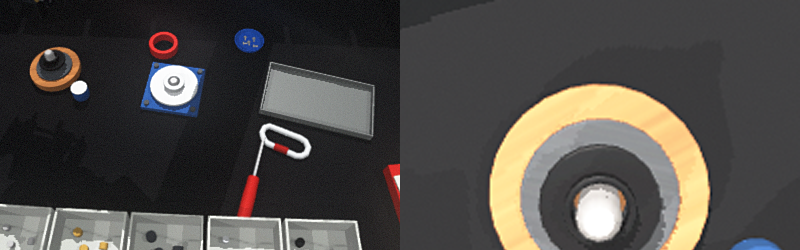

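The cap sits concentric on the mid hub at (600, 205), the big hub is on the fixture at (173, 85), the tray is empty and the bystanders are where they were.

```bash
python3 -c "
from rig import robot
print(robot.hand_in())"
```

```text
the job is handed in; nothing more can be done
None
```

The job is done and handed in at about 55 s: the big hub is fully home on the fixture, the mid hub and end cap are back on the storage stand in that order, and the bystanders were left in place (the hand-in printed no verdict).

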